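Pop the breaker flap and reset the tripped pump breaker

ROBOT

A 7-joint arm with a two-finger parallel gripper is mounted at the origin on the work surface. World frame = base frame: x ahead of the robot, y to its left, z up, the work surface at z = 0. Lengths are in m, angles in rad, forces in N, time in s.
With the tool pointing down it reaches from about 0.4 to 0.85 m from the base axis. Payload 10.4 kg.
Tool frame: the origin (TCP) lies between the finger pads; the fingertips stand 14 mm ahead of it and the grasp point (between the pads) lies 5 mm behind it; z points along the fingers, y is the direction in which the jaws open and shut (so a half turn about z gives the same grasp; the last joint's range is limited). The gripper opens to 87 mm and grips with 3 to 60 N. Pads are 19 mm wide; open, the fingers measure 117 mm over their backs; the gripper's body (75 mm by 190 mm) begins 51 mm behind the grasp point.
Start: joints at [1.28, 0.332, -0.065, 1.46, 0.022, 1.35, -0.088], TCP at [0.165, -0.603, 0.237] pointing down, gripper open.
Joint ranges: [-2.6, 2.6], [-0.5, 2.12], [-1.47, 1.34], [0.16, 2.42], [-1.27, 4.41], [0.06, 2.06], [-2.6, 2.6]. Speed limits (rad/s): [2.22, 2.22, 2.79, 2.79, 3.14, 3.14, 3.14].

INTERFACE

Orientations are given as a unit quaternion [x, y, z, w].
In Python, from bench import readout, camera, calibration, order gives the robot as it stands.
- The arm moves only by the tool apply_moves, never from a script. Its argument "deltas" is a list of rows, each an object with "translation": the shift along the world's x, y, z in m, a list of three; "turn": the turn, a rotation vector about the world's x, y, z in rad, a list of three; "hand": the finger opening in m, from 0 to 0.087. A call has 1 to 5 rows; each row shifts and turns the pose as measured when the row begins; what a row does not reach is not made up. A row lasts 1/10 s, in which the tool goes at most 50 mm and 8.59 degrees, less where a joint would pass 70% of its speed; a pose out of reach is approached as far as the arm can. A call with a gripper value outside its range is refused whole. The fingers move at their own pace and stop on an object; "newtons" is the grip in N (left out, the last holds). Time passes only in rows, so rows that do not move let the fingers close. It gives the time, the measured TCP pose, the force and the opening at its end, in the units of the state.
- readout.read_state(): the state, without advancing time (a new reading comes with each control period).
- camera(name): name is "scene" or "top" or "wrist"; returns the picture (480x640x3 uint8, red, green, blue); there is no depth.
- calibration(name): a dict with "fx", "fy", "cx", "cy" (pixels), "extrinsics" (4x4, takes a point from world to camera coordinates). Camera axes: x right, y down, z forward; pixel columns grow to the right and rows downward; lengths in m; the calibration is good to about 2 mm. A picture is of the moment at which its call begins: read the wrist's pose just before it. calibration takes no time and is no camera call; for the wrist camera it gives the pose at the moment of the call.
- order.close_job(): hands the job in, once; it reports no verdict.
The state is a dict: "time": time; "joint_positions": joint angles; "joint_vel": joint speeds; "joint_torque": joint torques, N m; "ee_pos": TCP position; "eef_rot": TCP orientation; "ft_force": force on the tool from outside, world axes, zero at the start; "torque": the same for the moment, N m; "width": finger opening in m.
Only numpy, scipy, OpenCV 4.12 (cv2) and the standard library are available. Lean on these libraries where they do the work, as an engineer would, in place of code of your own. Each camera call takes 0.05 s, during which the arm holds its last target. There are 200 camera calls.

TASK

One of the three pump breakers under the clear flap on top of the white supply box has tripped: its button stands out above the other two. Press the flap's thumb tab down to release its push-push latch and take the finger away, so that the flap springs up, and watch that it stays wide open by itself for a second or two; then press the tripped button fully in with a fingertip. Do not touch the flap again once it has sprung open, and leave it open; leave the things standing around where they are.

Things in the scene. Friction and masses are not known exactly. Their poses are not given: they have to be found in the camera images.
- supply_box: White pump supply box, 200 (x) x 190 (y) x 85 mm high, fixed to the bench, yaw within 25 deg. Origin: centre of its underside; x points to its rear, y to its left, z up. On its top plate, 34 mm behind the centre, a collar 12 mm high surrounds a well (clear 46 mm in x, 104 mm in y) with three breaker buttons in a row along y, 32 mm apart, under a grey-framed clear flap.
- flap (a joint): Flap angle, rad: 0 = shut and latched, -0.07 = pressed to its stop, 2.7 = wide open, laid back behind the hinge. Push-push latch: press the tab slowly 5 mm down to its stop (about 3 N; it lets go only if pressed beyond -0.045); as the finger goes up the flap follows it, springs wide open in 1 to 2 s and is held there by its spring. Pressed shut again, it latches again. Flap 64 mm long, 122 mm wide.
- flap_tab (a point): Centre of the upper face of the flap's ribbed thumb tab (14 x 34 mm, 4 mm thick) in the middle of its front edge, over the latch, 72 mm in front of the hinge axis; 107 mm above the bench while the flap is shut. It moves with the flap. In front of it the box's top plate lies 22 mm lower.
- flap_hinge (a point): Middle of the flap's hinge axis (along the box's y), at the rear of the well: 105 mm above the bench, 68 mm behind the box's centre, 34 mm behind the row of buttons. The open flap reaches about 35 mm above and 75 mm behind this point.
- reset_a (a joint): Push-in travel in m of breaker button a: 0 = tripped, standing out; 0.008 = pushed fully in (set), where it stays. It takes about 4 N to push. The three buttons are alike and stand in any order; exactly one is out.
- reset_b (a joint): The same for breaker button b.
- reset_c (a joint): The same for breaker button c.
- reset_a_top (a point): Centre of the top face of breaker button a (black, round, 14 mm across): 14 mm above the box's top plate (99 mm above the bench) when out, 6 mm (91 mm) when fully in, which is below the collar's rim (97 mm).
- reset_b_top (a point): The same for breaker button b.
- reset_c_top (a point): The same for breaker button c.
- sample_bottle: White sample bottle, 60 mm across, 130 mm tall; origin under its base. Loose bystander, to be left where it stands.
- jar: Amber glass jar with white cap, 58 mm across, 75 mm tall; origin under its base. Loose bystander, to be left where it stands.
- beaker: Clear plastic beaker, 72 mm across, 95 mm tall; origin under its base. Loose bystander, to be left where it stands.
- carton: Small cardboard carton, 60 x 100 x 50 mm high; origin under its base. Loose bystander, to be left where it stands.
- ferrule: Steel pipe ferrule, 34 mm across its foot, 26 mm tall, standing on the box's top plate 40 to 60 mm in front of the thumb tab's line; origin under its base. Loose bystander, to be left where it stands.
- screwdriver: Screwdriver, 190 mm long, lying on the bench along its x axis. Loose bystander, to be left where it stands.
- ball_valve: Small steel ball valve with a flat lever, 70 mm long, 46 mm tall, lying on the bench; origin under its middle. Loose bystander, to be left where it stands.

How it is judged:
By the outcome, as a careful person would: the job done as asked, in the order asked, and still so for the second after the job is handed in, with the robot touching nothing.
It also fails if it takes over 43 s, if anything falls off the work surface, if the arm or the gripper's body presses on something with over 40 N, if the wrist force passes 120 N, or if a joint passes its speed limit or range.

## Working session

There is one attempt and no reset: what is moved stays moved. The work goes in short steps, Python scripts to look and compute and a tool call to move; the robot and the scene stay as the last step left them, time stands still between calls to the robot, and variables do not carry over. Pictures are saved under pics/ and viewed, about 8 in all and at most 12, crops included, and the job is handed in when it is done.

Besides the shell and the picture viewer there is one more tool, called after "Request:" by a JSON object that holds its "op" and its "data", one argument or row to a line. apply_moves: Moves the arm, as the interface text tells. Its arguments: {"type":"object","properties":{"deltas":{"type":"array","items":{"type":"object","properties":{"translation":{"type":"array","items":{"type":"number"}},"turn":{"type":"array","items":{"type":"number"}},"hand":{"type":"number"}}}},"newtons":{"type":"number"}},"required":["deltas"]}

```bash
mkdir -p pics; python3 - <<'E'
from bench import readout,camera,calibration
import cv2,numpy as np
for n in("scene","top"):
    im=camera(n);cv2.imwrite(f"pics/{n}0.png",im[:,:,::-1]);c=calibration(n)
    print(n,{k:np.round(v,4).tolist() for k,v in c.items()})
s=readout.read_state();print(s)
E
```

```text
scene {'fx': 535.7293, 'fy': 535.7293, 'cx': 319.2349, 'cy': 236.1633, 'extrinsics': [[-0.4036, 0.9149, -0.0043, 0.1833], [0.6765, 0.2953, -0.6746, -0.3369], [-0.6159, -0.2752, -0.7382, 1.4768], [0.0, 0.0, 0.0, 1.0]]}
top {'fx': 451.0044, 'fy': 451.0044, 'cx': 314.7462, 'cy': 241.5679, 'extrinsics': [[-0.0536, -0.9985, -0.0062, 0.0979], [-0.9762, 0.0537, -0.2099, 0.6047], [0.2099, -0.0052, -0.9777, 0.8507], [0.0, 0.0, 0.0, 1.0]]}
{'time': 0.1, 'joint_positions': array([ 1.28040206,  0.33280272, -0.06464239,  1.46086079,  0.02156608,
        1.34992046, -0.08850646]), 'joint_vel': array([ 0.00041438, -0.00110793,  0.00145959, -0.00354387, -0.00050708,
        0.00089374, -0.00101101]), 'joint_torque': array([ 1.12950227e-03, -6.24548364e+01,  2.42377189e-02, -3.90716314e+01,
       -6.15726016e-02,  3.65690002e-02, -3.71219130e-05]), 'ee_pos': array([ 0.16526287, -0.60240437,  0.23583541]), 'eef_rot': array([ 9.91052232e-01,  1.33473044e-01, -1.09184775e-04, -6.39656194e-04]), 'ft_force': array([-0.11127533, -0.26468458,  0.22472142]), 'torque': array([ 0.0084209 ,  0.0252565 , -0.01504148]), 'width': 0.0868816954887805}
```

View pics/top0.png

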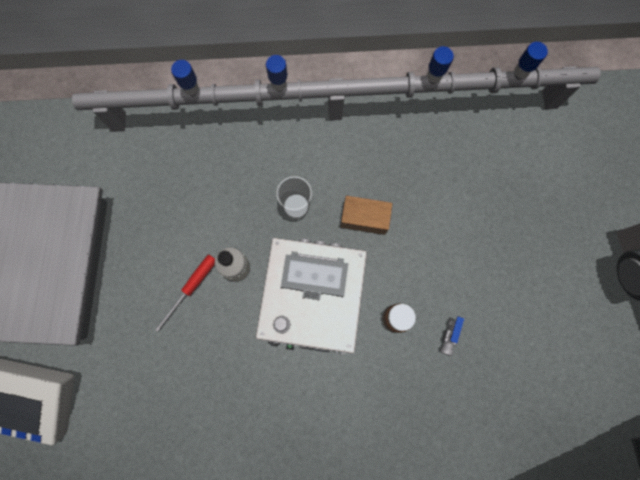

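View pics/scene0.png

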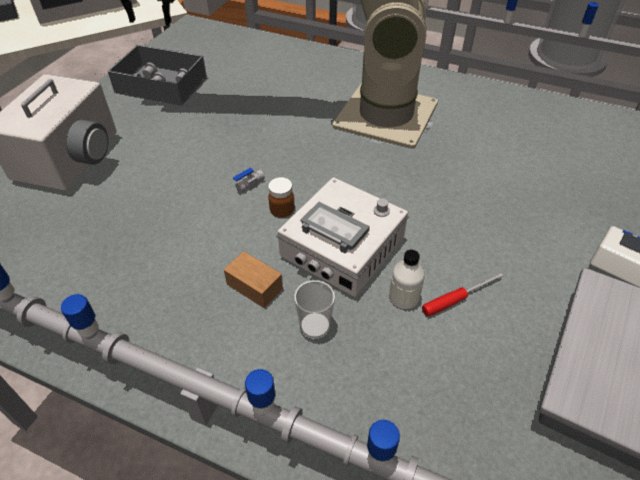

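Top: box at about (312,295), tab at (312,296), ferrule at (282,324), with the bottle, beaker, carton and jar around it. Scene: the same layout. Next I'll measure the box pose.

```bash
cat > h.py <<'E'
import numpy as np,cv2
from bench import readout,camera,calibration
def ray(c,uv,z):
    E=np.array(c["extrinsics"]);R,t=E[:3,:3],E[:3,3]
    o=-R.T@t
    d=np.array([[(u-c["cx"])/c["fx"],(v-c["cy"])/c["fy"],1] for u,v in np.reshape(uv,(-1,2))])@R
    return o+d*((z-o[2])/d[:,2])[:,None]
def proj(c,P):
    E=np.array(c["extrinsics"]);q=np.reshape(P,(-1,3))@E[:3,:3].T+E[:3,3]
    return np.c_[c["fx"]*q[:,0]/q[:,2]+c["cx"],c["fy"]*q[:,1]/q[:,2]+c["cy"]]
E
python3 - <<'E'
from h import *
c=calibration("top");im=cv2.imread("pics/top0.png")
hsv=cv2.cvtColor(im,cv2.COLOR_BGR2HSV)
m=((hsv[...,2]>175)&(hsv[...,1]<50)).astype(np.uint8)
cs,_=cv2.findContours(m,0,2)
k=min([k for k in cs if cv2.contourArea(k)>3000],key=lambda k:np.linalg.norm(k.mean((0,1))-[312,295]))
P=ray(c,k[:,0].astype(float),.085)[:,:2]
r=cv2.minAreaRect((P*1000).astype(np.float32));print(cv2.contourArea(k),r)
bx=cv2.boxPoints(r)/1000
ctr=np.array(r[0])/1000
yaws=[np.radians(r[2]+90*i) for i in range(-2,3)];yaw=min(yaws,key=abs);print("yaw",np.degrees(yaw),ctr)
X=np.array([np.cos(yaw),np.sin(yaw)]);Y=np.array([-X[1],X[0]])
pts={"tab":[*(ctr-.004*X),.107],"hinge":[*(ctr+.068*X),.105]}
for i in(-1,0,1):pts[f"b{i}"]=[*(ctr+.034*X+.032*i*Y),.093]
for n,p in pts.items():print(n,np.round(p,4))
big=cv2.resize(im[220:370,240:390],None,fx=4,fy=4,interpolation=cv2.INTER_CUBIC)
for u,v in proj(c,list(pts.values())):cv2.circle(big,(int((u-240+.5)*4),int((v-220+.5)*4)),3,(0,0,255),-1)
for u,v in proj(c,np.c_[bx,[.085]*4]):cv2.circle(big,(int((u-240+.5)*4),int((v-220+.5)*4)),3,(255,0,0),-1)
s=calibration("scene");si=cv2.imread("pics/scene0.png")
b2=cv2.resize(si[175:300,270:420],(600,500)[0:2],interpolation=cv2.INTER_CUBIC)
for u,v in proj(s,list(pts.values())):cv2.circle(b2,(int((u-270)*4),int((v-175)*4)),2,(0,0,255),-1)
o=np.zeros((600,1200,3),np.uint8);o[:,:600]=big;o[:500,600:]=b2
cv2.imwrite("pics/a.png",cv2.resize(o,(800,400),interpolation=cv2.INTER_AREA))
E
```

```text
9547.5 ((502.7559814453125, 75.86041259765625), (185.61767578125, 196.77944946289062), 78.57415771484375)
yaw -11.42584228515625 [0.50275598 0.07586041]
tab [0.4988 0.0767 0.107 ]
hinge [0.5694 0.0624 0.105 ]
b-1 [0.5297 0.0378 0.093 ]
b0 [0.5361 0.0691 0.093 ]
b1 [0.5424 0.1005 0.093 ]
```

View pics/a.png

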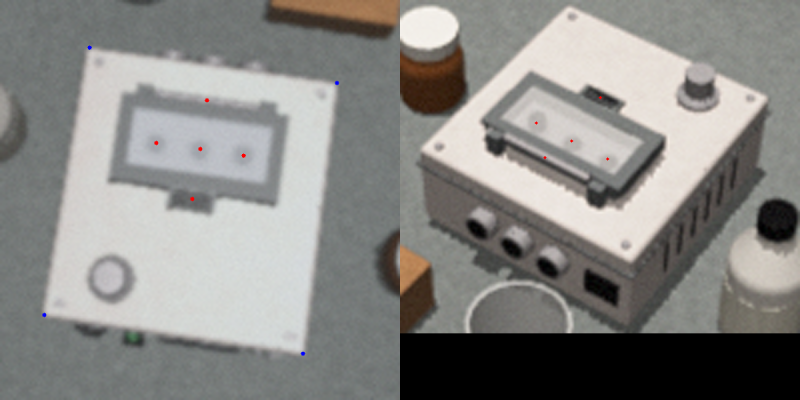

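The projected model matches both views: tab at (0.499, 0.077), yaw about -11.4°. Now I'll approach with the gripper closed and jaws along the box's y.

Request:
{"op": "apply_moves", "data": {
  "deltas": [
    {"translation": [0.021,0.044,0],"turn": [0,0,-0.1],"hand": 0},
    {"translation": [0.021,0.044,0],"turn": [0,0,-0.1],"hand": 0},
    {"translation": [0.021,0.044,0],"turn": [0,0,-0.1],"hand": 0},
    {"translation": [0.021,0.044,0],"turn": [0,0,-0.1],"hand": 0},
    {"translation": [0.021,0.044,0],"turn": [0,0,-0.06],"hand": 0}
  ],
  "newtons": 20
}}

```text
time: 0.6
ee_pos: [0.2668, -0.379, 0.2313]
eef_rot: [0.994, -0.109, -0.002, -0.003]
ft_force: [1.8, -0.5, 0.9]
width: 0.0548
```

Request:
{"op": "apply_moves", "data": {
  "deltas": [
    {"translation": [0.021,0.044,0],"turn": [0,0,0],"hand": 0},
    {"translation": [0.021,0.044,0],"turn": [0,0,0],"hand": 0},
    {"translation": [0.021,0.044,0],"turn": [0,0,0],"hand": 0},
    {"translation": [0.021,0.044,0],"turn": [0,0,0],"hand": 0},
    {"translation": [0.021,0.044,0],"turn": [0,0,0],"hand": 0}
  ]
}}

```text
time: 1.1
ee_pos: [0.3716, -0.1522, 0.2306]
eef_rot: [0.994, -0.111, -0.002, -0.002]
ft_force: [0.8, -0.3, 0.5]
width: 0.0151
```

```bash
cat > st.py <<'E'
from h import *
from scipy.spatial.transform import Rotation as R
s=readout.read_state();M=R.from_quat(s["eef_rot"]).as_matrix()
print(s["time"],s["ee_pos"].round(4),"z",M[:,2].round(4),"xyaw",np.degrees(np.arctan2(M[1,0],M[0,0])).round(2),s["ft_force"].round(1),s["width"].round(4))
E
python3 st.py
```

```text
Traceback (most recent call last):
  File "st.py", line 4, in <module>
    print(s["time"],s["ee_pos"].round(4),"z",M[:,2].round(4),"xyaw",np.degrees(np.arctan2(M[1,0],M[0,0])).round(2),s["ft_force"].round(1),s["width"].round(4))
                                                                                                                                          ^^^^^^^^^^^^^^^^
AttributeError: 'float' object has no attribute 'round'
```

Request:
{"op": "apply_moves", "data": {
  "deltas": [
    {"translation": [0.022,0.043,0],"turn": [0,0,0.02],"hand": 0},
    {"translation": [0.022,0.043,0],"turn": [0,0,0],"hand": 0},
    {"translation": [0.022,0.043,0],"turn": [0,0,0],"hand": 0},
    {"translation": [0.022,0.043,-0.01],"turn": [0,0,0],"hand": 0},
    {"translation": [0.022,0.043,-0.01],"turn": [0,0,0],"hand": 0}
  ]
}}

```text
time: 1.6
ee_pos: [0.4826, 0.0698, 0.2121]
eef_rot: [0.995, -0.102, -0.0, -0.001]
ft_force: [0.8, -0.7, -0.1]
width: 0.0005
```

```bash
sed -i 's/s\["width"\].round(4)/s["width"]/' st.py; python3 st.py; python3 - <<'E'
from h import *
c=calibration("wrist");cv2.imwrite("pics/w1.png",camera("wrist")[:,:,::-1])
print(np.round(c["extrinsics"],4).tolist(),proj(c,[[.4988,.0767,.107],[.5297,.0378,.093],[.5361,.0691,.093],[.5424,.1005,.093]]).round(0).tolist())
E
```

```text
1.6 [0.4826 0.0698 0.2121] z [-1.0e-04  1.6e-03 -1.0e+00] xyaw -11.66 [ 0.8 -0.7 -0.1] 0.0005266540888281501
[[-0.2014, -0.9795, -0.0017, 0.1665], [-0.9436, 0.1935, 0.2688, 0.416], [-0.2629, 0.0558, -0.9632, 0.4887], [0.0, 0.0, 0.0, 1.0]] [[312.0, 217.0], [361.0, 156.0], [312.0, 156.0], [264.0, 156.0]]
```

View pics/w1.png

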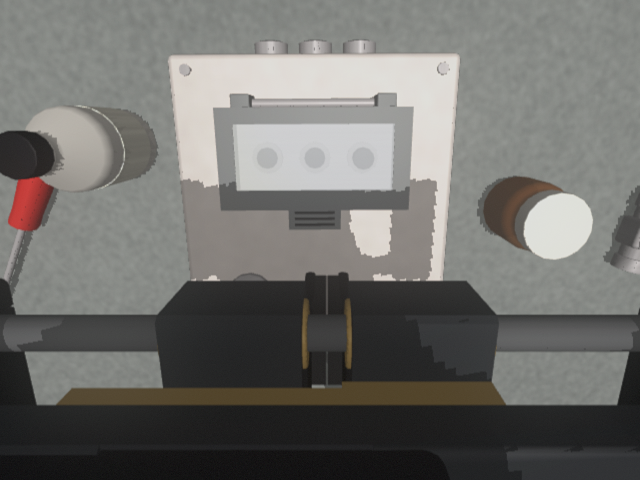

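The wrist view shows the tab at (315,219) and the buttons at (267/315/363,158). That is within 2 mm of the prediction, offset slightly toward -y. Descending now.

Request:
{"op": "apply_moves", "data": {
  "deltas": [
    {"translation": [0.013,0.006,-0.03],"turn": [0,0,0],"hand": 0},
    {"translation": [0,0,-0.03],"turn": [0,0,0],"hand": 0},
    {"translation": [0,0,-0.015],"turn": [0,0,0],"hand": 0},
    {"translation": [0,0,-0.004],"turn": [0,0,0],"hand": 0},
    {"translation": [0,0,0],"turn": [0,0,0],"hand": 0}
  ]
}}

```text
time: 2.15
ee_pos: [0.4966, 0.0884, 0.1274]
eef_rot: [0.995, -0.095, -0.002, -0.005]
ft_force: [0.1, -0.0, 0.4]
width: 0.0003
```

```bash
python3 st.py
```

```text
2.15 [0.4966 0.0884 0.1274] z [-0.0037  0.01   -0.9999] xyaw -10.88 [ 0.1 -0.   0.4] 0.0003412663525294961
```

Request:
{"op": "apply_moves", "data": {
  "deltas": [
    {"translation": [-0.001,-0.012,0.002],"turn": [0,0,-0.01],"hand": 0},
    {"translation": [0,0,0],"turn": [0,0,0],"hand": 0},
    {"translation": [0,0,0],"turn": [0,0,0],"hand": 0}
  ]
}}

```text
time: 2.45
ee_pos: [0.4965, 0.0746, 0.1319]
eef_rot: [0.995, -0.101, -0.001, -0.005]
ft_force: [0.4, 0.4, 0.9]
width: 0.0008
```

Request:
{"op": "apply_moves", "data": {
  "deltas": [
    {"translation": [0,0,-0.003],"turn": [0,0,0],"hand": 0},
    {"translation": [0,0,-0.003],"turn": [0,0,0],"hand": 0},
    {"translation": [0,0,-0.002],"turn": [0,0,0],"hand": 0},
    {"translation": [0,0,-0.002],"turn": [0,0,0],"hand": 0}
  ]
}}

```text
time: 2.85
ee_pos: [0.4974, 0.0743, 0.1226]
eef_rot: [0.995, -0.101, 0.001, -0.004]
ft_force: [0.2, -0.2, 0.2]
width: 0.0004
```

Request:
{"op": "apply_moves", "data": {
  "deltas": [
    {"translation": [0,0,-0.002],"turn": [0,0,0],"hand": 0},
    {"translation": [0,0,-0.001],"turn": [0,0,0],"hand": 0}
  ]
}}

```text
time: 3.05
ee_pos: [0.4974, 0.0743, 0.1193]
eef_rot: [0.995, -0.101, 0.001, -0.004]
ft_force: [-1.8, -1.1, 4.0]
width: 0.0005
```

Request:
{"op": "apply_moves", "data": {
  "deltas": [
    {"translation": [0,0,-0.002],"turn": [0,0,0],"hand": 0},
    {"translation": [0,0,-0.001],"turn": [0,0,0],"hand": 0}
  ]
}}

```text
time: 3.25
ee_pos: [0.4975, 0.0744, 0.1167]
eef_rot: [0.995, -0.101, 0.001, -0.004]
ft_force: [-1.9, -1.0, 6.3]
width: 0.0004
```

Request:
{"op": "apply_moves", "data": {
  "deltas": [
    {"translation": [0,0,-0.002],"turn": [0,0,0],"hand": 0}
  ]
}}

```text
time: 3.35
ee_pos: [0.4976, 0.0744, 0.1154]
eef_rot: [0.995, -0.101, 0.001, -0.004]
ft_force: [-8.7, -1.6, 21.2]
width: 0.0004
```

The force jumped to 21 N, so the tab is at its stop. I'll lift, then back away up and forward.

Request:
{"op": "apply_moves", "data": {
  "deltas": [
    {"translation": [0,0,0.006],"turn": [0,0,0],"hand": 0},
    {"translation": [-0.01,0.002,0.02],"turn": [0,0,0],"hand": 0},
    {"translation": [-0.03,0.006,0.035],"turn": [0,0,0],"hand": 0},
    {"translation": [-0.03,0.006,0.035],"turn": [0,0,0],"hand": 0},
    {"translation": [-0.02,0.004,0.04],"turn": [0,0,0],"hand": 0}
  ]
}}

```text
time: 3.85
ee_pos: [0.4035, 0.0929, 0.25]
eef_rot: [0.995, -0.101, -0.004, -0.006]
ft_force: [1.2, -1.4, 0.4]
width: 0.0002
```

Request:
{"op": "apply_moves", "data": {
  "deltas": [
    {"translation": [0,0,0.005],"turn": [0,0,0],"hand": 0},
    {"translation": [0,0,0],"turn": [0,0,0],"hand": 0},
    {"translation": [0,0,0],"turn": [0,0,0],"hand": 0},
    {"translation": [0,0,0],"turn": [0,0,0],"hand": 0},
    {"translation": [0,0,0],"turn": [0,0,0],"hand": 0}
  ]
}}

```text
time: 4.35
ee_pos: [0.4038, 0.0937, 0.2575]
eef_rot: [0.995, -0.101, -0.001, -0.005]
ft_force: [0.1, -0.2, 0.4]
width: 0.0003
```

Request:
{"op": "apply_moves", "data": {
  "deltas": [
    {"translation": [0,0,0],"turn": [0,0,0],"hand": 0},
    {"translation": [0,0,0],"turn": [0,0,0],"hand": 0},
    {"translation": [0,0,0],"turn": [0,0,0],"hand": 0},
    {"translation": [0,0,0],"turn": [0,0,0],"hand": 0},
    {"translation": [0,0,0],"turn": [0,0,0],"hand": 0}
  ]
}}

```text
time: 4.85
ee_pos: [0.4034, 0.0935, 0.2554]
eef_rot: [0.995, -0.101, -0.004, -0.006]
ft_force: [-0.9, 0.5, 0.9]
width: 0.0005
```

Request:
{"op": "apply_moves", "data": {
  "deltas": [
    {"translation": [0,0,0],"turn": [0,0,0],"hand": 0},
    {"translation": [0,0,0],"turn": [0,0,0],"hand": 0},
    {"translation": [0,0,0],"turn": [0,0,0],"hand": 0},
    {"translation": [0,0,0],"turn": [0,0,0],"hand": 0},
    {"translation": [0,0,0],"turn": [0,0,0],"hand": 0}
  ]
}}

```text
time: 5.35
ee_pos: [0.4035, 0.0936, 0.2556]
eef_rot: [0.995, -0.101, -0.004, -0.006]
ft_force: [0.0, 0.0, 0.2]
width: 0.0003
```

```bash
python3 st.py; python3 - <<'E'
from h import *
c=calibration("wrist");w=camera("wrist")[:,:,::-1];cv2.imwrite("pics/w2.png",w)
s=camera("scene")[175:300,270:420,::-1]
o=np.zeros((480,800,3),np.uint8);o[:300,:400]=cv2.resize(w,(400,300));o[:333,400:]=cv2.resize(s,(400,333),interpolation=cv2.INTER_CUBIC)
b=proj(c,[[.5297,.0378,.093],[.5361,.0691,.093],[.5424,.1005,.093]]);print(b.round(0).tolist())
u,v=b[1].astype(int);cr=w[max(0,v-45):v+45,u-100:u+100];cv2.imwrite("pics/c2.png",cv2.resize(cr,None,fx=4,fy=4,interpolation=cv2.INTER_CUBIC));cv2.imwrite("pics/o2.png",o)
E
```

```text
5.35 [0.4035 0.0936 0.2556] z [-0.006   0.0119 -0.9999] xyaw -11.58 [0.  0.  0.2] 0.00028078041198393883
[[371.0, 31.0], [326.0, 31.0], [281.0, 31.0]]
```

View pics/o2.png

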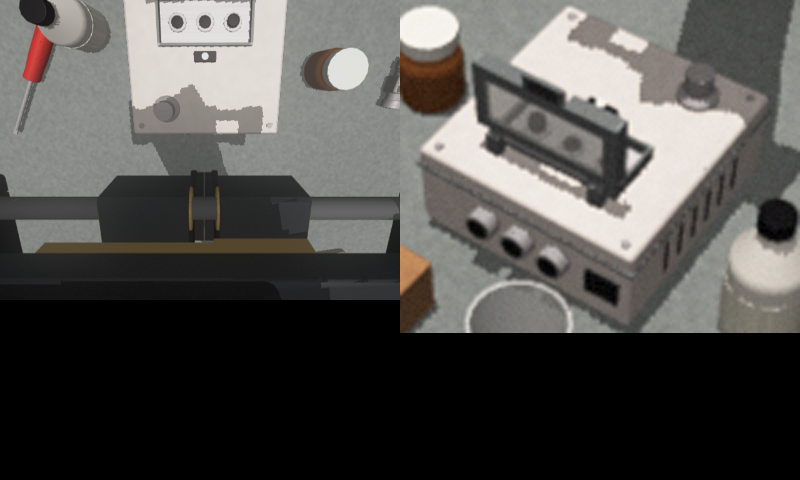

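View pics/c2.png

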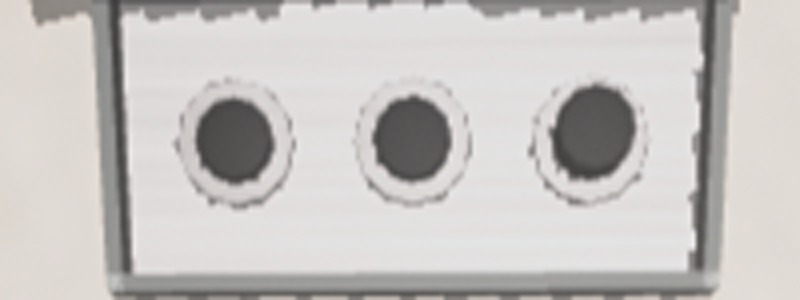

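The button on the right in the wrist view (-y side) stands out. The flap has risen, so I'll wait and check that it reaches and holds wide open.

Request:
{"op": "apply_moves", "data": {
  "deltas": [
    {"translation": [0,0,0],"turn": [0,0,0],"hand": 0},
    {"translation": [0,0,0],"turn": [0,0,0],"hand": 0},
    {"translation": [0,0,0],"turn": [0,0,0],"hand": 0},
    {"translation": [0,0,0],"turn": [0,0,0],"hand": 0},
    {"translation": [0,0,0],"turn": [0,0,0],"hand": 0}
  ]
}}

```text
time: 5.95
ee_pos: [0.4035, 0.0936, 0.2556]
eef_rot: [0.995, -0.101, -0.004, -0.006]
ft_force: [-0.6, -0.5, 0.4]
width: 0.0006
```

Request:
{"op": "apply_moves", "data": {
  "deltas": [
    {"translation": [0,0,0],"turn": [0,0,0],"hand": 0},
    {"translation": [0,0,0],"turn": [0,0,0],"hand": 0},
    {"translation": [0,0,0],"turn": [0,0,0],"hand": 0},
    {"translation": [0,0,0],"turn": [0,0,0],"hand": 0},
    {"translation": [0,0,0],"turn": [0,0,0],"hand": 0}
  ]
}}

```text
time: 6.45
ee_pos: [0.4035, 0.0935, 0.2556]
eef_rot: [0.995, -0.101, -0.004, -0.006]
ft_force: [-1.4, 0.2, -0.3]
width: 0.0005
```

Request:
{"op": "apply_moves", "data": {
  "deltas": [
    {"translation": [0,0,0],"turn": [0,0,0],"hand": 0},
    {"translation": [0,0,0],"turn": [0,0,0],"hand": 0},
    {"translation": [0,0,0],"turn": [0,0,0],"hand": 0},
    {"translation": [0,0,0],"turn": [0,0,0],"hand": 0},
    {"translation": [0,0,0],"turn": [0,0,0],"hand": 0}
  ]
}}

```text
time: 6.95
ee_pos: [0.4035, 0.0936, 0.2556]
eef_rot: [0.995, -0.101, -0.004, -0.006]
ft_force: [-0.9, 0.7, 0.4]
width: 0.0005
```

Request:
{"op": "apply_moves", "data": {
  "deltas": [
    {"translation": [0,0,0],"turn": [0,0,0],"hand": 0},
    {"translation": [0,0,0],"turn": [0,0,0],"hand": 0},
    {"translation": [0,0,0],"turn": [0,0,0],"hand": 0},
    {"translation": [0,0,0],"turn": [0,0,0],"hand": 0},
    {"translation": [0,0,0],"turn": [0,0,0],"hand": 0}
  ]
}}

```text
time: 7.45
ee_pos: [0.4035, 0.0936, 0.2556]
eef_rot: [0.995, -0.101, -0.004, -0.006]
ft_force: [0.3, -0.7, -0.2]
width: 0.0007
```

```bash
python3 st.py; python3 - <<'E'
from h import *
c=calibration("scene");w=camera("scene")[:,:,::-1];cv2.imwrite("pics/s3.png",w)
yaw=np.radians(-11.4);X=np.array([np.cos(yaw),np.sin(yaw)]);H=np.array([.5690,.0609])
b=cv2.resize(w[165:300,270:450],None,fx=4,fy=4,interpolation=cv2.INTER_CUBIC)
for a,col in((2.7,(0,0,255)),(2.0,(255,0,0)),(1.3,(0,255,0))):
    p=[*(H-X*.072*np.cos(a)),.105+.072*np.sin(a)]
    u,v=proj(c,p)[0];cv2.circle(b,(int((u-270)*4),int((v-165)*4)),3,col,-1)
cv2.imwrite("pics/s3c.png",b)
E
```

```text
7.45 [0.4035 0.0936 0.2556] z [-0.0061  0.0119 -0.9999] xyaw -11.58 [ 0.3 -0.7 -0.2] 0.0006510262275562128
```

View pics/s3c.png

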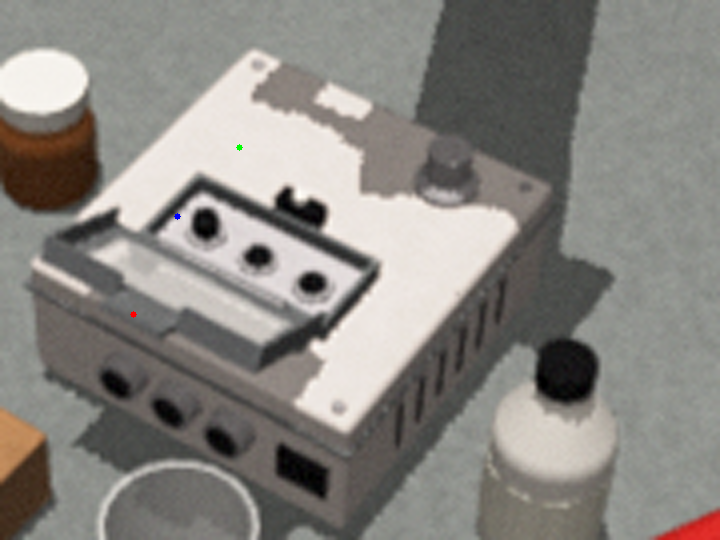

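The flap lies at the predicted wide-open position: tab near (150,310) against the predicted red dot at (133,314). The button nearest the jar is out. I'll hold a bit longer while computing its position.

Request:
{"op": "apply_moves", "data": {
  "deltas": [
    {"translation": [0,0,0],"turn": [0,0,0],"hand": 0},
    {"translation": [0,0,0],"turn": [0,0,0],"hand": 0},
    {"translation": [0,0,0],"turn": [0,0,0],"hand": 0},
    {"translation": [0,0,0],"turn": [0,0,0],"hand": 0},
    {"translation": [0,0,0],"turn": [0,0,0],"hand": 0}
  ]
}}

```text
time: 8.0
ee_pos: [0.4035, 0.0936, 0.2556]
eef_rot: [0.995, -0.101, -0.004, -0.006]
ft_force: [-0.0, 0.8, 0.1]
width: 0.0007
```

Request:
{"op": "apply_moves", "data": {
  "deltas": [
    {"translation": [0,0,0],"turn": [0,0,0],"hand": 0},
    {"translation": [0,0,0],"turn": [0,0,0],"hand": 0},
    {"translation": [0,0,0],"turn": [0,0,0],"hand": 0},
    {"translation": [0,0,0],"turn": [0,0,0],"hand": 0},
    {"translation": [0,0,0],"turn": [0,0,0],"hand": 0}
  ]
}}

```text
time: 8.5
ee_pos: [0.4035, 0.0935, 0.2556]
eef_rot: [0.995, -0.101, -0.004, -0.006]
ft_force: [0.5, -0.9, 0.5]
width: 0.0003
```

```bash
python3 - <<'E'
from h import *
c=calibration("wrist");w=cv2.cvtColor(cv2.imread("pics/w2.png"),cv2.COLOR_BGR2GRAY)
def blobs(g,x0,y0,x1,y1):
    n,_,st,ce=cv2.connectedComponentsWithStats((g[y0:y1,x0:x1]<120).astype(np.uint8))
    return [(ce[i]+[x0,y0],st[i,4]) for i in range(1,n) if st[i,4]>60 and st[i,2]<30 and st[i,3]<30]
for p,a in blobs(w,255,12,402,65):print(p.round(1),a,ray(c,p,.099).round(4),ray(c,p,.091).round(4))
t=calibration("scene");s=cv2.cvtColor(cv2.imread("pics/s3.png"),cv2.COLOR_BGR2GRAY)
for p,a in [(np.array([206,222])/4+[270,165],0)]:print(p,ray(t,p,.099).round(4))
s2=cv2.imread("pics/s3.png")
n=camera("scene")[:,:,::-1];print("flap region diff",np.abs(n[165:265,270:360].astype(int)-s2[165:265,270:360]).mean())
E
```

```text
[372.8  32.8] 372 [[0.5271 0.0378 0.099 ]] [[0.5285 0.0368 0.091 ]]
[283.   34.9] 311 [[0.5384 0.099  0.099 ]] [[0.5401 0.0996 0.091 ]]
[327.5  34.3] 306 [[0.5325 0.0687 0.099 ]] [[0.534  0.0685 0.091 ]]
[321.5 220.5] [[0.5332 0.0403 0.099 ]]
flap region diff 2.2987777777777776
```

Request:
{"op": "apply_moves", "data": {
  "deltas": [
    {"translation": [0.03,-0.0135,0],"turn": [0,0,0],"hand": 0},
    {"translation": [0.03,-0.0135,0],"turn": [0,0,0],"hand": 0},
    {"translation": [0.03,-0.0135,0],"turn": [0,0,0],"hand": 0},
    {"translation": [0.025,-0.011,0],"turn": [0,0,0],"hand": 0},
    {"translation": [0,0,0],"turn": [0,0,0],"hand": 0}
  ]
}}

```text
time: 9.05
ee_pos: [0.523, 0.0393, 0.2555]
eef_rot: [0.995, -0.101, -0.002, -0.004]
ft_force: [-0.5, 0.3, -0.3]
width: 0.0003
```

Request:
{"op": "apply_moves", "data": {
  "deltas": [
    {"translation": [0,0,0],"turn": [-0.012,-0.006,0],"hand": 0},
    {"translation": [0,0,0],"turn": [0,0,0],"hand": 0}
  ]
}}

```text
time: 9.25
ee_pos: [0.5227, 0.0397, 0.255]
eef_rot: [0.995, -0.101, 0.001, 0.001]
ft_force: [-0.3, 0.4, -0.0]
width: 0.0001
```

```bash
python3 st.py
```

```text
9.25 [0.5227 0.0397 0.255 ] z [ 0.0013 -0.0023 -1.    ] xyaw -11.63 [-0.3  0.4 -0. ] 0.00011897322784885022
```

Request:
{"op": "apply_moves", "data": {
  "deltas": [
    {"translation": [0.005,-0.002,-0.03],"turn": [0,0,0],"hand": 0},
    {"translation": [0,0,-0.04],"turn": [0,0,0],"hand": 0},
    {"translation": [0,0,-0.03],"turn": [0,0,0],"hand": 0},
    {"translation": [0,0,-0.012],"turn": [0,0,0],"hand": 0},
    {"translation": [0,0,0],"turn": [0,0,0],"hand": 0}
  ]
}}

```text
time: 9.75
ee_pos: [0.5258, 0.0399, 0.143]
eef_rot: [0.995, -0.099, 0.004, 0.003]
ft_force: [-0.3, 0.4, 0.4]
width: 0.0005
```

Request:
{"op": "apply_moves", "data": {
  "deltas": [
    {"translation": [0,0,0],"turn": [0,0,0],"hand": 0},
    {"translation": [0,0,0],"turn": [0,0,0],"hand": 0}
  ]
}}

```text
time: 9.95
ee_pos: [0.5266, 0.0404, 0.1456]
eef_rot: [0.995, -0.099, 0.006, 0.003]
ft_force: [-0.4, 1.2, 1.0]
width: 0.0006
```

```bash
python3 st.py; python3 - <<'E'
from h import *
o=np.zeros((480,800,3),np.uint8);w=camera("wrist")[:,:,::-1];s=camera("scene")[165:300,270:450,::-1]
o[:300,:400]=cv2.resize(w,(400,300));o[:300,400:]=cv2.resize(s,(400,300),interpolation=cv2.INTER_CUBIC)
cv2.imwrite("pics/o4.png",o[:300])
E
```

```text
9.95 [0.5266 0.0404 0.1456] z [ 0.0104 -0.007  -0.9999] xyaw -11.36 [-0.4  1.2  1. ] 0.0005773937655857476
```

View pics/o4.png

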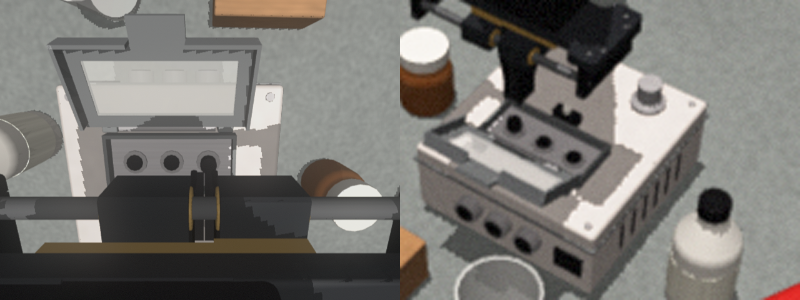

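Flap still open, and the fingertip is just over the -y button. Now I'll align and press.

Request:
{"op": "apply_moves", "data": {
  "deltas": [
    {"translation": [0.002,-0.003,-0.01],"turn": [0.007,0.01,0],"hand": 0},
    {"translation": [0,0,-0.01],"turn": [0,0,0],"hand": 0},
    {"translation": [0,0,-0.005],"turn": [0,0,0],"hand": 0},
    {"translation": [0,0,0],"turn": [0,0,0],"hand": 0}
  ]
}}

```text
time: 10.45
ee_pos: [0.5297, 0.0366, 0.1195]
eef_rot: [0.995, -0.1, 0.001, -0.0]
ft_force: [0.4, 0.9, 0.3]
width: 0.0003
```

Request:
{"op": "apply_moves", "data": {
  "deltas": [
    {"translation": [0,0,-0.003],"turn": [0,0,0],"hand": 0},
    {"translation": [0,0,-0.002],"turn": [0,0,0],"hand": 0}
  ]
}}

```text
time: 10.65
ee_pos: [0.5297, 0.0368, 0.114]
eef_rot: [0.995, -0.1, 0.001, -0.0]
ft_force: [-0.4, -0.6, 0.0]
width: 0.0006
```

Request:
{"op": "apply_moves", "data": {
  "deltas": [
    {"translation": [0,0,-0.002],"turn": [0,0,0],"hand": 0},
    {"translation": [0,0,-0.002],"turn": [0,0,0],"hand": 0},
    {"translation": [0,0,-0.002],"turn": [0,0,0],"hand": 0}
  ]
}}

```text
time: 10.95
ee_pos: [0.5298, 0.0368, 0.1083]
eef_rot: [0.995, -0.099, 0.001, -0.0]
ft_force: [-2.2, -1.3, 3.0]
width: 0.0004
```

Request:
{"op": "apply_moves", "data": {
  "deltas": [
    {"translation": [0,0,-0.002],"turn": [0,0,0],"hand": 0}
  ]
}}

```text
time: 11.05
ee_pos: [0.5298, 0.0368, 0.1063]
eef_rot: [0.995, -0.099, 0.001, -0.0]
ft_force: [-2.2, 0.5, 4.7]
width: 0.0007
```

Request:
{"op": "apply_moves", "data": {
  "deltas": [
    {"translation": [0,0,-0.002],"turn": [0,0,0],"hand": 0}
  ]
}}

```text
time: 11.15
ee_pos: [0.5299, 0.0368, 0.1048]
eef_rot: [0.995, -0.099, 0.001, 0.0]
ft_force: [-9.8, -2.3, 27.1]
width: 0.0005
```

The button bottomed out: 27 N at tip height 0.091, as specified. Retreating straight up and then forward.

Request:
{"op": "apply_moves", "data": {
  "deltas": [
    {"translation": [0,0,0.01],"turn": [0,0,0],"hand": 0},
    {"translation": [0,0,0.03],"turn": [0,0,0],"hand": 0},
    {"translation": [0,0,0.04],"turn": [0,0,0],"hand": 0},
    {"translation": [-0.01,0.002,0.04],"turn": [0,0,0],"hand": 0},
    {"translation": [-0.04,0.01,0.02],"turn": [0,0,0],"hand": 0}
  ]
}}

```text
time: 11.65
ee_pos: [0.4795, 0.0481, 0.2461]
eef_rot: [0.995, -0.1, -0.001, -0.002]
ft_force: [-0.5, -0.9, 2.2]
width: 0.0004
```

Request:
{"op": "apply_moves", "data": {
  "deltas": [
    {"translation": [-0.04,0.01,0],"turn": [0,0,0],"hand": 0},
    {"translation": [-0.02,0.01,0],"turn": [0,0,0],"hand": 0},
    {"translation": [0,0,0],"turn": [0,0,0],"hand": 0},
    {"translation": [0,0,0],"turn": [0,0,0],"hand": 0},
    {"translation": [0,0,0],"turn": [0,0,0],"hand": 0}
  ]
}}

```text
time: 12.15
ee_pos: [0.4178, 0.0705, 0.2498]
eef_rot: [0.995, -0.099, 0.003, -0.001]
ft_force: [0.3, 0.0, 0.4]
width: 0.0007
```

```bash
python3 st.py; python3 - <<'E'
from h import *
o=np.zeros((400,800,3),np.uint8);w=camera("wrist")[0:150,220:420,::-1];s=camera("scene")[150:350,220:460,::-1]
o[:300,:400]=cv2.resize(w,(400,300),interpolation=cv2.INTER_CUBIC);o[:333,400:]=cv2.resize(s,(400,333),interpolation=cv2.INTER_CUBIC)
cv2.imwrite("pics/o5.png",o)
E
```

```text
12.15 [0.4178 0.0705 0.2498] z [ 6.9e-03  6.0e-04 -1.0e+00] xyaw -11.38 [0.3 0.  0.4] 0.0006670712939519674
```

View pics/o5.png

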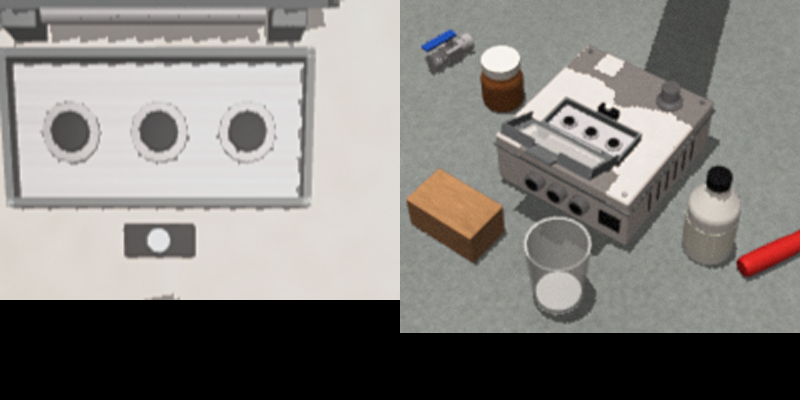

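All three buttons now sit equally low at (70/158/246,131), the flap is wide open, and the bystanders haven't moved. Handing in.

```bash
python3 -c "
from bench import order
print(order.close_job())"
```

```text
the job is handed in; nothing more can be done
None
```

The tripped breaker is reset, the flap is standing wide open, and the job was handed in at about 12 s of the 43 s allowed.

- **Flap:** I pressed the thumb tab down to its stop, where the force reached 21 N, then backed the finger away. The flap sprang up and was at about its 2.7 rad wide-open position by the picture at 7.5 s. A second picture 1 s later showed it essentially unchanged. I did not touch it again.
- **Button:** The one standing out was on the box's right (-y) side. I pushed it until it bottomed out at 27 N, with the fingertip at about 91 mm, which matches the "fully in" height.
- **Last checks:** In the final pictures all three buttons sit equally low, the flap is still open, and the bystanders in view look unmoved. The gripper is clear of everything and its force reading is near zero.
- **Disagreement:** My position estimates from the different cameras differed by about 2 mm in most cases and up to 5 mm for the tripped button, which did not affect the result. No check failed.

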